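# Lock the reel spindle in the storeroom

## Robot

A 6-joint arm with a two-finger parallel gripper is mounted at the origin on the work surface. World frame = base frame: x ahead of the robot, y to its left, z up, the work surface at z = 0. Lengths are in m, angles in rad, forces in N, time in s.
With the tool pointing down it reaches from about 0.375 to 0.9 m from the base axis. Payload 3.1 kg.
Tool frame: the origin (TCP) lies on the centre line of the jaws, within the pads' length; the fingertips stand 19 mm ahead of it and the grasp point (between the pads) is the TCP; z points along the fingers, y is the direction in which the jaws open and shut (so a half turn about z gives the same grasp; the last joint's range is limited). The gripper opens to 87 mm and grips with 3 to 60 N. Pads are 19 mm wide; open, the fingers measure 117 mm over their backs; the gripper's body (75 mm by 190 mm) begins 51 mm behind the grasp point.
Start: joints at [-1.353, 0.527, 1.433, -0, 1.181, -0.178], TCP at [0.242, -0.576, 0.242] pointing down, gripper open.
Joint ranges: [-3.08, 3.08], [-0.75, 2.2], [0.22, 2.44], [-1.43, 4.57], [0, 2.65], [-2.85, 2.85]. Speed limits (rad/s): [2.79, 2.79, 3.14, 3.14, 3.14, 3.14].

## Interface

Orientations are given as a 3x3 rotation matrix whose columns are the frame's x, y, z axes.
In Python, from workcell import ctrl gives the robot as it stands.
- The arm moves only by the tool move_arm, never from a script. Its argument "moves" is one flat list of numbers, 6 for each row, row after row: the shift along the tool's x, y, z in m, then the turn, a rotation vector about the tool's x, y, z in rad. In form: [tx, ty, tz, wx, wy, wz, tx, ty, tz, wx, wy, wz, ...]. A call has 1 to 5 rows; each row is the pose to reach, as a shift and turn from the pose commanded when the call began, along the tool's axes at that moment; what a row does not reach only later rows make up. A row lasts 1/10 s, in which the tool goes at most 50 mm and 8.59 degrees, less where a joint would pass 70% of its speed; a pose out of reach is approached as far as the arm can. A call with a gripper value outside its range is refused whole. "hand" is the gripper command: -1 is fully open, 1 is shut, values between are in proportion, set as the call begins (left out, the last holds). The fingers move at their own pace and stop on an object; "force" is the grip in N (left out, the last holds). Time passes only in rows, so rows that repeat a pose let the fingers close. It gives the time, the measured TCP pose, the force and the opening at its end, in the units of the state.
- ctrl.get_state(): the state, without advancing time (a new reading comes with each control period).
- ctrl.capture(name): name is "scene" or "top" or "wrist"; returns the picture (480x640x3 uint8, red, green, blue); there is no depth.
- ctrl.camera_info(name): a dict with "intrinsics" (3x3 intrinsics, pixels), "origin" and "attitude" of the camera in the world. Camera axes: x right, y down, z forward; pixel columns grow to the right and rows downward; lengths in m; the calibration is good to about 2 mm. The wrist camera is an equidistant fisheye: a pixel r from the principal point sees the ray r / f radians off the axis. A picture is of the moment at which its call begins: read the wrist's pose just before it. camera_info takes no time and is no camera call; for the wrist camera it gives the pose at the moment of the call.
- ctrl.finish_job(): hands the job in, once; it reports no verdict.
Trained networks look in the newest picture that a camera, given by its name, has taken for a name from the list of things; names that differ only in an ending like _2 or _b are one class to them, and where a whole thing is asked for, a point or a joint stands for the part that bears it (a point fixed in the world has none). Each returns a list of dicts, best first, with "conf" (0 to 1); they miss things now and then, are a little off and sometimes report something else, mostly with a low value. They report only what shows in the picture. A call takes as long as a camera call. They do not tell look-alikes from the thing itself.
- ctrl.cut_out(camera, query): "pixels" (480x640 bool, what is visible of it).
- ctrl.mark_of(camera, query): "location" ([x, y, z] in m, in world coordinates, good to about 4 mm: a listed point, or the origin of a listed thing).
The state is a dict: "clock": time; "qpos": joint angles; "dq": joint speeds; "joint_torque": joint torques, N m; "eef_pos": TCP position; "tool_rot": TCP orientation; "wrist_force": force on the tool from outside, world axes, zero at the start; "moment": the same for the moment, N m; "gripper_width": opening from 0.0 (shut) to 1.0 (fully open).
Only numpy, scipy, OpenCV 4.12 (cv2) and the standard library are available. Lean on these libraries where they do the work, as an engineer would, in place of code of your own. Each camera call takes 0.05 s, during which the arm holds its last target.

## Task

On the packing desk, turn the spindle of the reel stand that has the hex key in it until the red-painted flat on its shaft faces the setscrew, in line with the red mark on the collar. Then tighten that setscrew by pushing the hex key's upright arm over clockwise (as seen facing the screw head) until it comes to a firm stop. The other stand, without a key, is already locked: do not turn its spindle.

Things in the scene. Friction and masses are not known exactly. Their poses are not given: they have to be found in the camera images.
- stand: Reel stand with the hex key, bolted down at either of two places. Green foot, 130 mm across, 12 thick; aluminium collar, 80 across, 37 to 75 mm above the desk. Origin: spindle axis at desk height. Its x axis points from the axis out through the setscrew (in the collar's side, 55 mm up; red stripe above it). The key's arm stands in the plane x = 85 mm. Key: 10 mm thick, yellow arm.
- spindle (a joint): Spindle: 40 mm shaft, 75 to 105 mm up, red flat 12 mm off the axis; on it, centred, a tang to grip, 105 to 145 mm up, 14 thick, 34 wide, broad faces parallel to the flat. Value (rad): flat faces stand yaw + value, anticlockwise from above; 0 = faces the setscrew. Stops at -1.6, 1.6; starts at 0.6 to 1.4. Turns with 0.1 N m, stays where left.
- hexkey (a joint): Turn of the hex key (rad). Arm 90 mm long from the screw axis (stand y = 0, 55 mm up). At 0 it leans 0.6 rad from upright to the stand's -y, at 0.6 it is upright, at 1.2 it leans 0.6 rad to +y: tight, firm stop. So tightening moves its top to +y, clockwise seen facing the screw. Starts at 0 to 0.25; takes 0.15 N m (2 to 4 N on the arm); stays where left.
- idle_flat (a point): Middle of the red flat on the other stand's spindle, 12 mm from that spindle's axis, 90 mm above the desk. That stand has the same sizes but no hex key; its spindle is already locked, flat towards its setscrew, and must not be turned.
Things that resemble listed ones, but are neither listed nor needed, are in the scene too. Leave any blue or brown look-alike of the stand alone.

How it is judged:
By the outcome, as a careful person would: the job done as asked, in the order asked, and still so for the second after the job is handed in, with the robot touching nothing.
It also fails if it takes over 48 s, if anything falls off the work surface, if the arm or the gripper's body presses on something with over 40 N, if the wrist force passes 120 N, or if a joint passes its speed limit or range.

## Working session

There is one attempt and no reset: what is moved stays moved. The work goes in short steps, Python scripts to look and compute and a tool call to move; the robot and the scene stay as the last step left them, time stands still between calls to the robot, and variables do not carry over. Pictures are saved under pics/ and viewed, and the job is handed in when it is done.

Besides the shell and the picture viewer there is one more tool, called after "Request:" in YAML: its name, and indented under it one key for each argument. move_arm: Moves the arm, as the interface text tells. Its arguments: {"type":"object","properties":{"moves":{"type":"array"},"hand":{"type":"number"},"force":{"type":"number"}},"required":["moves"]}

```bash
ls; mkdir -p pics; python3 - <<'E'
from workcell import ctrl
import cv2,numpy as np
np.set_printoptions(precision=4,suppress=True)
for c in ["scene","top"]:
    im=ctrl.capture(c); cv2.imwrite(f"pics/{c}0.png",im[:,:,::-1])
    for q in ["stand","hexkey","idle_flat","spindle"]:
        r=ctrl.mark_of(c,q); print(c,q,[(round(d['conf'],2),np.array(d['location'])) for d in r])
    i=ctrl.camera_info(c);print(i)
print(ctrl.get_state())
E
```

```text
pics
scene stand [(0.9, array([ 0.753 , -0.2401, -0.0007])), (0.85, array([0.4929, 0.1531, 0.0007])), (0.66, array([ 0.2353,  0.3069, -0.0035])), (0.63, array([ 0.2927, -0.2204, -0.0007]))]Traceback (most recent call last):
  File "<stdin>", line 7, in <module>
ValueError: it knows: idle_flat, stand
```

```bash
python3 - <<'E'
from workcell import ctrl
import cv2,numpy as np
np.set_printoptions(precision=4,suppress=True)
im=ctrl.capture("top"); cv2.imwrite("pics/top0.png",im[:,:,::-1])
for c in ["scene","top"]:
    for q in ["stand","idle_flat"]:
        r=ctrl.mark_of(c,q); print(c,q,[(round(d['conf'],2),np.array(d['location'])) for d in r])
    i=ctrl.camera_info(c);print(i)
print(ctrl.get_state())
E
```

```text
scene stand [(0.9, array([ 0.753 , -0.2401, -0.0007])), (0.85, array([0.4929, 0.1531, 0.0007])), (0.66, array([ 0.2353,  0.3069, -0.0035])), (0.63, array([ 0.2927, -0.2204, -0.0007]))]
scene idle_flat [(0.96, array([ 0.5475, -0.1555,  0.0923]))]
{'intrinsics': array([[518.2039,   0.    , 312.815 ],
       [  0.    , 518.2039, 243.8733],
       [  0.    ,   0.    ,   1.    ]]), 'origin': array([ 1.1685, -0.2264,  1.045 ]), 'attitude': array([[ 0.3428,  0.7571, -0.5562],
       [ 0.9394, -0.274 ,  0.2061],
       [ 0.0036, -0.5931, -0.8051]])}
top stand [(0.81, array([ 0.2979, -0.224 ,  0.0012])), (0.7, array([ 0.4905,  0.1506, -0.0002])), (0.66, array([ 0.7513, -0.2405, -0.0015])), (0.65, array([0.245 , 0.3054, 0.0024]))]
top idle_flat []
{'intrinsics': array([[605.1638,   0.    , 325.3966],
       [  0.    , 605.1638, 245.0839],
       [  0.    ,   0.    ,   1.    ]]), 'origin': array([0.393 , 0.0464, 1.4668]), 'attitude': array([[-0.0288, -0.9965,  0.0789],
       [-0.9995,  0.0277, -0.0149],
       [ 0.0127, -0.0793, -0.9968]])}
{'clock': 0.35, 'qpos': array([-1.3525,  0.5278,  1.4329, -0.    ,  1.1814, -0.1785]), 'dq': array([ 0.0011, -0.0033, -0.    ,  0.0013, -0.0012,  0.0008]), 'joint_torque': array([  0.0006, -43.95  , -17.6593,   0.0633,   0.054 ,  -0.0001]), 'eef_pos': array([ 0.2415, -0.5763,  0.2413]), 'tool_rot': array([[ 0.9223,  0.3865, -0.0001],
       [ 0.3865, -0.9223,  0.0005],
       [ 0.0001, -0.0005, -1.    ]]), 'wrist_force': array([-0.4487, -0.017 ,  0.5407]), 'moment': array([ 0.0372, -0.0128,  0.0005]), 'gripper_width': 1.002095363246867}
```

View pics/scene0.png

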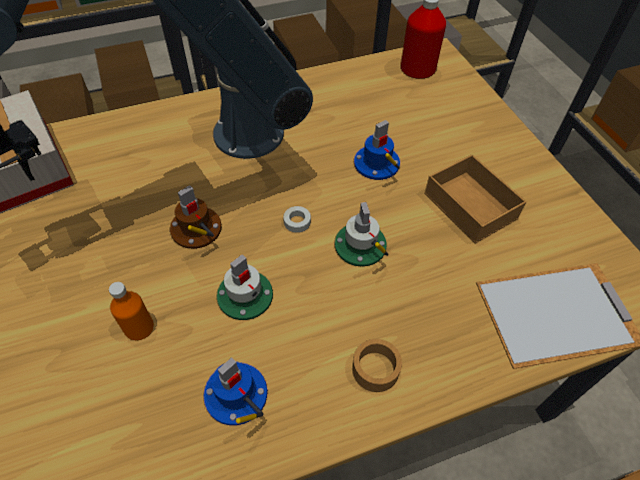

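View pics/top0.png

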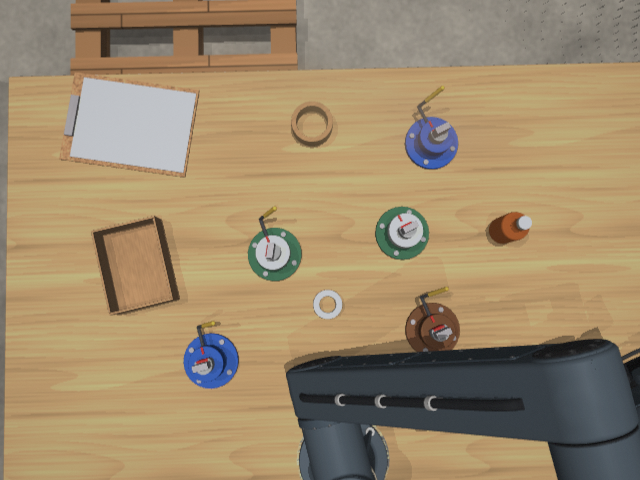

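The target stand is the green one with the key, at top-image pixel (275,253), world about (0.49,0.15). The idle one is at (402,232). I'll zoom in next to get the yaw, spindle value and key angle.

```bash
python3 - <<'E'
import cv2
a=cv2.imread("pics/top0.png")[195:290,235:315]; b=cv2.imread("pics/scene0.png")[190:275,320:405]
cv2.imwrite("pics/z0.png",cv2.hconcat([cv2.resize(a,(400,475),interpolation=3),cv2.resize(b,(400,475),interpolation=3)]))
E
```

```text
(no output)
```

View pics/z0.png

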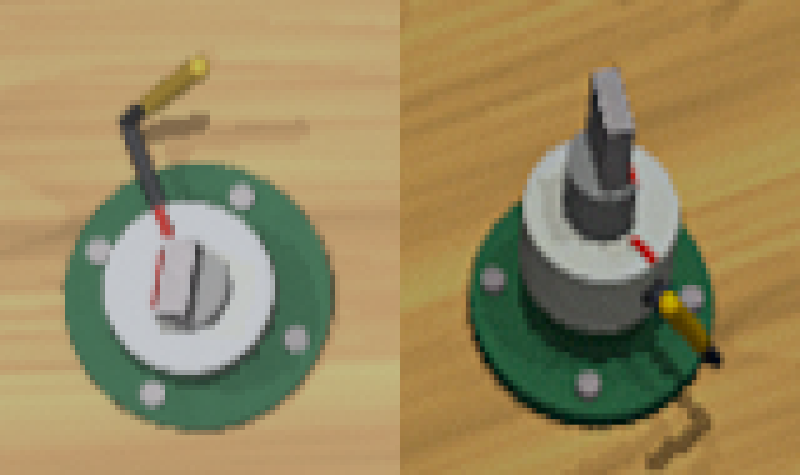

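```bash
cat > h.py <<'E'
from workcell import ctrl
import cv2,numpy as np
np.set_printoptions(precision=4,suppress=True)
def ray(c,u,v,info=None):
    i=info or ctrl.camera_info(c);K=i['intrinsics']
    x=(u-K[0,2])/K[0,0]; y=(v-K[1,2])/K[1,1]
    if c=="wrist":
        r=np.hypot(x,y); d=np.array([x/r*np.sin(r),y/r*np.sin(r),np.cos(r)])
    else: d=np.array([x,y,1])
    return np.array(i['origin']),np.array(i['attitude'])@d
def atz(c,u,v,z,info=None):
    o,d=ray(c,u,v,info); return o+d*(z-o[2])/d[2]
def proj(c,P,info=None):
    i=info or ctrl.camera_info(c);K=i['intrinsics'];p=np.array(i['attitude']).T@(np.array(P)-i['origin'])
    if c=="wrist":
        t=np.arctan2(np.hypot(p[0],p[1]),p[2]);n=p[:2]/np.hypot(p[0],p[1])*t
        return K[0,2]+K[0,0]*n[0],K[1,2]+K[1,1]*n[1]
    return K[0,2]+K[0,0]*p[0]/p[2],K[1,2]+K[1,1]*p[1]/p[2]
def tri(*rs):
    A=np.zeros((3,3));b=np.zeros(3)
    for o,d in rs:
        d=d/np.linalg.norm(d);M=np.eye(3)-np.outer(d,d);A+=M;b+=M@o
    return np.linalg.solve(A,b)
E
python3 - <<'E'
from h import *
T=lambda x,y:(235+x/5-.4,195+y/5-.4)
S=lambda x,y:(320+(x-400)*85/400-.4,190+y*85/475-.4)
e=atz("top",*T(130,115),.055);s1=atz("top",*T(172,237),.075);s2=atz("top",*T(159,205),.075)
print("elbow",e,s1,s2)
c=[atz("top",*T(*p),.145) for p in [(162,243),(197,243),(187,318),(155,315)]]
print(np.array(c),np.mean(c,0))
d=(c[0]+c[1]-c[2]-c[3]);print("tang wide dir",np.arctan2(d[1],d[0]))
d=s2-s1;print("stripe",np.arctan2(d[1],d[0]))
print("collar c",atz("top",*T(188,288),.075), "foot",atz("top",*T(199,297),.012))
for p in [(e,'e')]:
  o=np.array([.4917,.1518]); d=e[:2]-o;print(np.arctan2(d[1],d[0]),np.hypot(*d))
print("tip",tri(ray("top",*T(200,66)),ray("scene",*S(665,300))))
print("tip2",tri(ray("top",*T(200,66)),ray("scene",*S(668,297))))
E
```

```text
elbow [0.5736 0.1753 0.055 ] [0.5139 0.1553 0.075 ] [0.5289 0.161  0.075 ]
[[0.5053 0.1543 0.145 ]
 [0.5049 0.139  0.145 ]
 [0.4721 0.1441 0.145 ]
 [0.4738 0.158  0.145 ]] [0.489  0.1488 0.145 ]
tang wide dir -0.13632472214862576
stripe 0.36194458167138116
collar c [0.4901 0.1485 0.075 ] foot [0.4901 0.1479 0.012 ]
0.27974088484410864 0.0852401927948947
tip [0.5846 0.1368 0.134 ]
tip2 [0.5847 0.1374 0.1357]
```

```bash
cat >> h.py <<'E'
from scipy.spatial.transform import Rotation as Ro
def down(yy):  # tool down with tool y at yaw yy
    y=np.array([np.cos(yy),np.sin(yy),0]);z=np.array([0,0,-1.]);return np.c_[np.cross(y,z),y,z]
def rel(P,R):
    s=ctrl.get_state();R0=s['tool_rot']
    return R0.T@(np.array(P)-s['eef_pos']), Ro.from_matrix(R0.T@R).as_rotvec()
E
python3 - <<'E'
from h import *
print(rel([.4902,.149,.235],down(1.435)))
E
```

```text
(array([ 0.5097, -0.5728,  0.0066]), array([-0.0001, -0.0006, -2.609 ]))
```

Request:
move_arm:
  moves: [0.033,-0.037,0,0,0,-0.14,0.066,-0.074,0,0,0,-0.28,0.099,-0.111,0,0,0,-0.42,0.132,-0.148,0,0,0,-0.56,0.165,-0.185,0,0,0,-0.7]

```text
clock: 0.85
eef_pos: [0.3226, -0.3403, 0.2417]
tool_rot: [[0.452, 0.892, 0.001], [0.892, -0.452, -0.0], [-0.0, 0.001, -1.0]]
wrist_force: [0.7, 0.2, 0.3]
gripper_width: 0.995
```

```bash
python3 - <<'E'
from h import *
print(rel([.4902,.149,.235],down(1.435)),ctrl.get_state()['clock'])
E
```

```text
(array([ 0.5122, -0.0716,  0.0066]), array([ 0.0003,  0.0006, -1.904 ])) 0.85
```

Request:
move_arm:
  moves: [0.04,-0.005,0,0,0,-0.146,0.08,-0.01,0,0,0,-0.292,0.12,-0.016,0,0,0,-0.438,0.16,-0.021,0,0,0,-0.584,0.2,-0.027,0,0,0,-0.73]

```text
clock: 1.35
eef_pos: [0.39, -0.1504, 0.2419]
tool_rot: [[-0.259, 0.966, 0.001], [0.966, 0.259, -0.001], [-0.001, 0.001, -1.0]]
wrist_force: [0.9, -0.6, -0.8]
gripper_width: 1.001
```

```bash
python3 - <<'E'
from h import *
print(rel([.4902,.149,.235],down(1.435)),ctrl.get_state()['clock'])
E
```

```text
(array([0.2633, 0.1742, 0.0068]), array([ 0.0002,  0.0012, -1.1734])) 1.35
```

Request:
move_arm:
  moves: [0.033,0.022,0,0,0,-0.146,0.066,0.044,0,0,0,-0.292,0.099,0.066,0,0,0,-0.438,0.132,0.088,0,0,0,-0.584,0.165,0.11,0,0,0,-0.73]

```text
clock: 1.85
eef_pos: [0.4546, 0.0374, 0.2418]
tool_rot: [[-0.837, 0.547, 0.001], [0.547, 0.837, -0.0], [-0.001, 0.0, -1.0]]
wrist_force: [0.7, 0.7, 0.7]
gripper_width: 1.0
```

```bash
python3 - <<'E'
from h import *
print(rel([.4902,.149,.235],down(1.435)),ctrl.get_state()['clock'])
import pickle
i=ctrl.camera_info("wrist");im=ctrl.capture("wrist");cv2.imwrite("pics/w1.png",im[:,:,::-1]);pickle.dump(i,open("w1.pkl","wb"));print(i)
print(ctrl.mark_of("wrist","stand"))
E
```

```text
(array([0.0312, 0.1129, 0.0068]), array([ 0.0001,  0.0009, -0.4428])) 1.85
{'intrinsics': array([[371.6483,   0.    , 321.2314],
       [  0.    , 371.6483, 236.6214],
       [  0.    ,   0.    ,   1.    ]]), 'origin': array([0.389 , 0.0804, 0.3848]), 'attitude': array([[ 0.5466,  0.8023,  0.2397],
       [ 0.8374, -0.5241, -0.1553],
       [ 0.001 ,  0.2856, -0.9583]])}
[{'location': [0.3004, -0.2231, -0.0014], 'conf': 0.89}, {'location': [0.4866, 0.151, 0.0001], 'conf': 0.6}]
```

View pics/w1.png

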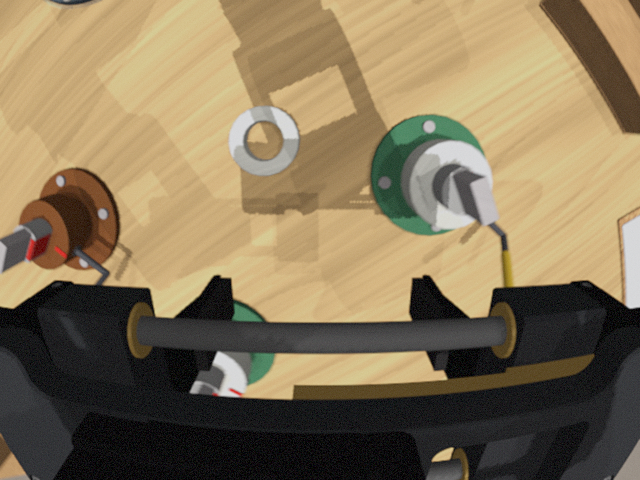

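The wrist view shows the target stand's foot at about (435,175), the tang top near (480,210), and the key elbow at (504,238).

```bash
python3 - <<'E'
import cv2
a=cv2.imread("pics/w1.png")[100:310,360:560]
cv2.imwrite("pics/z1.png",cv2.resize(a,None,fx=2.8,fy=2.8,interpolation=3))
E
```

```text
(no output)
```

View pics/z1.png

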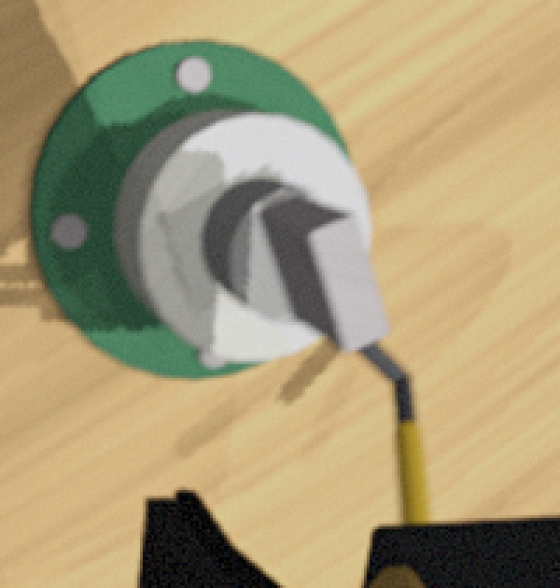

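```bash
python3 - <<'E'
from h import *
import pickle
i=pickle.load(open("w1.pkl","rb"))
W=lambda x,y:(360+x/2.8-.4,100+y/2.8-.4)
T=lambda x,y:(235+x/5-.4,195+y/5-.4)
w=[(308,234),(352,214),(388,331),(343,350)]
c=[atz("wrist",*W(*p),.145,i) for p in w];print(np.array(c),np.mean(c,0))
cm=np.mean(w,0); tm=np.mean([(162,243),(197,243),(187,318),(155,315)],0)
print("tri centre",tri(ray("wrist",*W(*cm),i),ray("top",*T(*tm))))
d=c[2]+c[3]-c[0]-c[1];print("dir",np.arctan2(d[1],d[0]))
e=tri(ray("wrist",*W(404,380),i),ray("top",*T(130,115)));print("elbow",e)
for z in(.075,):
  print("collar",atz("wrist",*W(255,237),z,i))
E
```

```text
[[0.4726 0.1477 0.145 ]
 [0.4745 0.1605 0.145 ]
 [0.5067 0.1557 0.145 ]
 [0.5042 0.1423 0.145 ]] [0.4895 0.1516 0.145 ]
tri centre [0.4882 0.1495 0.1486]
dir -0.15720840839841724
elbow [0.5719 0.1783 0.0563]
collar [0.4884 0.1512 0.075 ]
```

```bash
python3 - <<'E'
from h import *
print(rel([.4898,.1502,.2],down(1.424)))
E
```

```text
(array([0.0316, 0.1116, 0.0421]), array([ 0.0017,  0.0015, -0.4306]))
```

Request:
move_arm:
  moves: [0.0105,0.037,0,0,0,-0.143,0.021,0.074,0.0,0,0,-0.287,0.0316,0.1116,0.02,0.001,0.001,-0.4306,0.0316,0.1116,0.042,0.001,0.001,-0.4306,0.0316,0.1116,0.042,0.001,0.001,-0.4306]

```text
clock: 2.45
eef_pos: [0.4874, 0.1463, 0.1973]
tool_rot: [[-0.988, 0.153, -0.007], [0.153, 0.988, -0.001], [0.007, -0.003, -1.0]]
wrist_force: [-1.1, 0.8, 0.2]
gripper_width: 0.999
```

```bash
python3 - <<'E'
from h import *
import pickle
i=ctrl.camera_info("wrist");im=ctrl.capture("wrist");cv2.imwrite("pics/w2.png",im[:,:,::-1]);pickle.dump(i,open("w2.pkl","wb"))
print(rel([.4898,.1502,.128],down(1.424)),ctrl.get_state()['clock'])
E
```

```text
(array([-0.0013,  0.0048,  0.0705]), array([-0.002 , -0.0051, -0.008 ])) 2.5
```

View pics/w2.png

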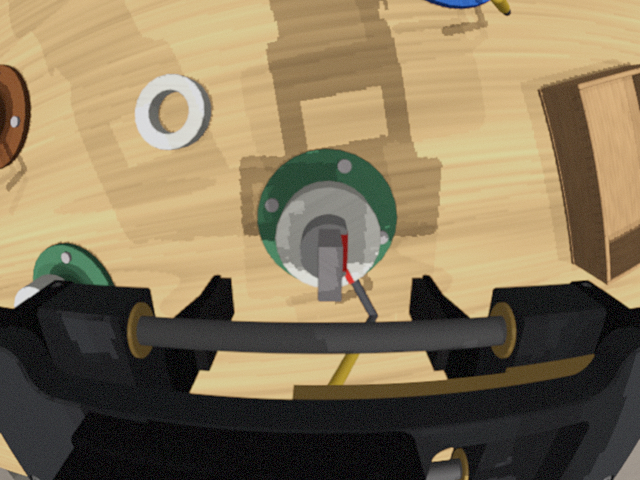

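The tang at (330,265) sits nearly midway between the fingers and parallel to the pads. Next I'll descend and grip it.

```bash
python3 - <<'E'
from h import *
import pickle
i=pickle.load(open("w2.pkl","rb"))
for p in [(372,314)]: print(atz("wrist",*p,.055,i))
for p in [(319,249),(341,249),(341,300),(318,300)]: print(atz("wrist",*p,.145,i))
print(tri(ray("wrist",372,314,i),ray("top",260.6,217.6)))
E
```

```text
[0.5691 0.1785 0.055 ]
[0.4741 0.1473 0.145 ]
[0.476  0.1594 0.145 ]
[0.507  0.1552 0.145 ]
[0.505  0.1419 0.145 ]
[0.5752 0.1778 0.0436]
```

Request:
move_arm:
  moves: [-0.001,0.004,0.03,-0.002,-0.005,-0.008,-0.001,0.004,0.06,-0.002,-0.005,-0.008,-0.001,0.004,0.071,-0.002,-0.005,-0.008,-0.001,0.004,0.071,-0.002,-0.005,-0.008]

```text
clock: 2.9
eef_pos: [0.4904, 0.149, 0.1281]
tool_rot: [[-0.989, 0.148, 0.001], [0.148, 0.989, 0.0], [-0.001, 0.001, -1.0]]
wrist_force: [-0.3, 0.2, -0.2]
gripper_width: 0.996
```

Request:
move_arm:
  moves: [0,0,0,0,0,0,0,0,0,0,0,0,0,0,0,0,0,0,0,0,0,0,0,0,0,0,0,0,0,0]
  hand: 1
  force: 25

```text
clock: 3.4
eef_pos: [0.4911, 0.1501, 0.129]
tool_rot: [[-0.989, 0.145, 0.005], [0.145, 0.989, 0.001], [-0.005, 0.001, -1.0]]
wrist_force: [-0.4, -0.3, -0.7]
gripper_width: 0.634
```

Request:
move_arm:
  moves: [0,0,0,0,0,0,0,0,0,0,0,0,0,0,0,0,0,0,0,0,0,0,0,0,0,0,0,0,0,0]

```text
clock: 3.9
eef_pos: [0.4909, 0.15, 0.1285]
tool_rot: [[-0.989, 0.146, 0.004], [0.146, 0.989, 0.001], [-0.004, 0.001, -1.0]]
wrist_force: [0.4, -0.5, -0.0]
gripper_width: 0.176
```

Request:
move_arm:
  moves: [0,0,0,0,0,0,0,0,0,0,0,0,0,0,0,0,0,0]

```text
clock: 4.2
eef_pos: [0.4909, 0.1504, 0.1285]
tool_rot: [[-0.989, 0.146, 0.004], [0.146, 0.989, 0.001], [-0.004, 0.002, -1.0]]
wrist_force: [-0.3, 3.3, -1.6]
gripper_width: 0.156
```

Request:
move_arm:
  moves: [0,0,0,0,0,0.11,0,0,0,0,0,0.22,0,0,0,0,0,0.33,0,0,0,0,0,0.44,0,0,0,0,0,0.55]

```text
clock: 4.7
eef_pos: [0.4908, 0.1501, 0.1285]
tool_rot: [[-0.765, 0.644, 0.004], [0.644, 0.765, 0.001], [-0.003, 0.003, -1.0]]
wrist_force: [-0.5, 2.1, -1.3]
gripper_width: 0.157
```

Request:
move_arm:
  moves: [0,0,0,0,0,0.11,0,0,0,0,0,0.22,0,0,0,0,0,0.33,0,0,0,0,0,0.44,0,0,0,0,0,0.55]

```text
clock: 5.2
eef_pos: [0.4905, 0.1499, 0.1285]
tool_rot: [[-0.316, 0.949, 0.003], [0.949, 0.316, 0.0], [-0.001, 0.003, -1.0]]
wrist_force: [0.3, 2.0, -0.1]
gripper_width: 0.158
```

```bash
python3 - <<'E'
from h import *
import pickle
s=ctrl.get_state();print(s['eef_pos'],np.arctan2(s['tool_rot'][1,1],s['tool_rot'][0,1]),s['wrist_force'],s['moment'])
i=ctrl.camera_info("wrist");im=ctrl.capture("wrist");cv2.imwrite("pics/w3.png",im[:,:,::-1]);pickle.dump(i,open("w3.pkl","wb"))
im=ctrl.capture("scene");cv2.imwrite("pics/s3.png",im[:,:,::-1])
E
```

```text
[0.4905 0.1499 0.1285] 0.32126701728911294 [ 0.2806  1.9856 -0.1459] [0.1978 0.0578 0.1269]
```

View pics/w3.png

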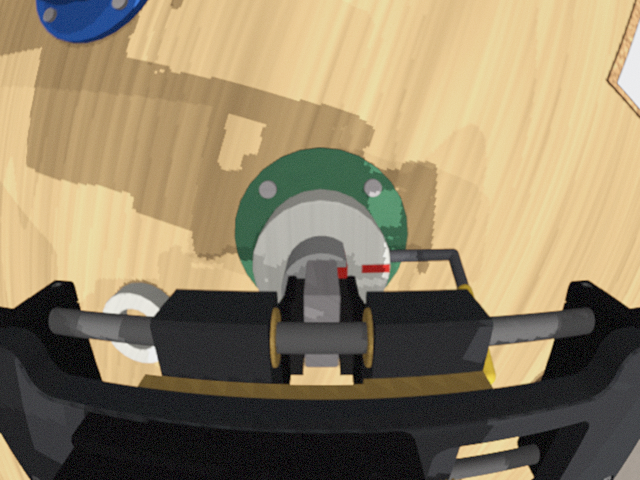

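View pics/s3.png

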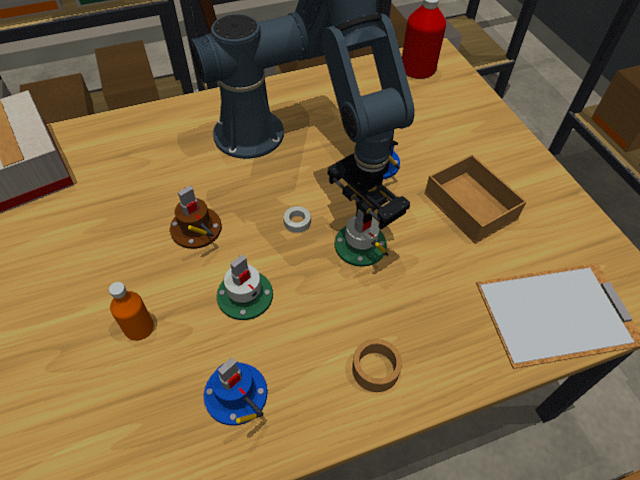

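The spindle turned with the tang. In w3 the stripe runs from (362,269) to (390,268) and the key shank from (390,258) to (452,254). I'll compute the yaw precisely from these.

```bash
python3 - <<'E'
from h import *
import pickle
i=pickle.load(open("w3.pkl","rb"))
im=cv2.imread("pics/w3.png").astype(int)
m=(im[:,:,2]>110)&(im[:,:,1]<70)&(im[:,:,0]<70)
ys,xs=np.nonzero(m[255:285,330:400]);ys+=255;xs+=330
st=xs>356
P=np.array([atz("wrist",x,y,.075,i)[:2] for x,y in zip(xs[st],ys[st])])
print(len(P),P.mean(0));u,s,v=np.linalg.svd(P-P.mean(0));d=v[0]*np.sign(v[0,0]);print("stripe dir",np.arctan2(d[1],d[0]))
for o in [(.4905,.1499),(.4898,.1502),(.4895,.1510)]:
    q=P.mean(0)-o;print(o,np.arctan2(q[1],q[0]),np.hypot(*q))
P=np.array([atz("wrist",x,y,.0975,i)[:2] for x,y in zip(xs[~st],ys[~st])]);print("flat",len(P),P.mean(0),xs[~st].min(),xs[~st].max(),ys[~st].min(),ys[~st].max())
a=atz("wrist",392,258,.055,i);b=atz("wrist",450,255,.055,i);print(a,b,np.arctan2(*(b-a)[1::-1]))
c=cv2.imread("pics/w3.png")[140:310,230:500];cv2.imwrite("pics/z3.png",cv2.resize(c,None,fx=2.9,fy=2.9,interpolation=3))
E
```

```text
166 [0.5197 0.161 ]
stripe dir 0.3318562035549172
(0.4905, 0.1499) 0.36345116795062954 0.03121752656143916
(0.4898, 0.1502) 0.34679123879358925 0.03176955755796327
(0.4895, 0.151) 0.3199146206814471 0.0317912741075044
flat 96 [0.4982 0.1609] 337 346 267 277
[0.5331 0.1642 0.055 ] [0.5692 0.1779 0.055 ] 0.36284621781871257
```

View pics/z3.png

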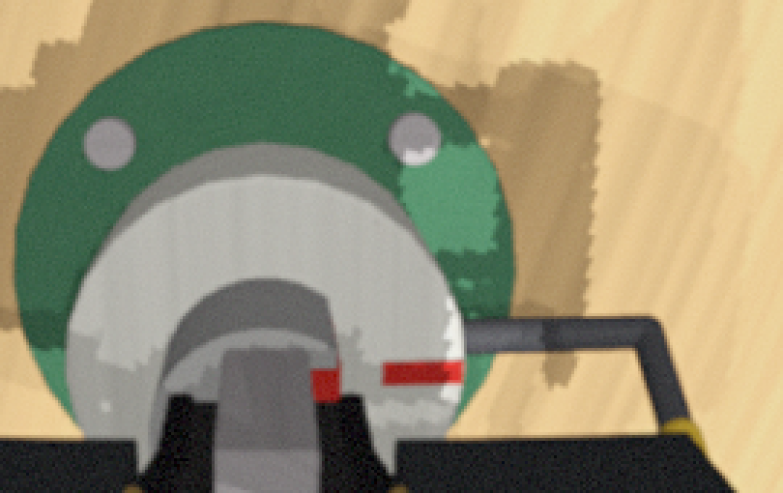

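```bash
python3 - <<'E'
from h import *
import pickle
im=cv2.imread("pics/top0.png")
def bolts(x0,y0,x1,y1):
    c=im[y0:y1,x0:x1];return c
T=lambda x,y:(235+x/5-.4,195+y/5-.4)
B=[atz("top",*T(*p),.015)[:2] for p in [(241,196),(98,251),(152,394),(296,339)]]
print(np.array(B),np.mean(B,0))
for a,b in((0,2),(1,3)):
    d=B[a]-B[b];print(np.arctan2(d[1],d[0]))
# idle stand zoom & red in w1/top for idle calibration not needed
i=pickle.load(open("w3.pkl","rb"))
print([atz("wrist",*p,.015,i) for p in [(267.5,189.5),(373,188)]])
i=pickle.load(open("w1.pkl","rb"))
W=lambda x,y:(360+x/2.8-.4,100+y/2.8-.4)
print([atz("wrist",*W(*p),.015,i) for p in [(194,74),(69,231)]])
E
```

```text
[[0.538  0.1264]
 [0.5134 0.1957]
 [0.4439 0.1712]
 [0.4684 0.1016]] [0.4909 0.1487]
-0.4443341147216279
1.124452716890275
[array([0.4437, 0.1731, 0.015 ]), array([0.5136, 0.1975, 0.015 ])]
[array([0.4435, 0.1749, 0.015 ]), array([0.4682, 0.1053, 0.015 ])]
```

Yaw from the bolts is 0.340, with 0.336 and 0.341 from the wrist views, and the stripe gives 0.33 to 0.35. I'll turn 0.018 more and then release.

Request:
move_arm:
  moves: [0,0,0,0,0,-0.018,0,0,0,0,0,-0.018,0,0,0,0,0,-0.018]

```text
clock: 5.6
eef_pos: [0.4906, 0.1499, 0.1285]
tool_rot: [[-0.337, 0.941, 0.003], [0.941, 0.337, 0.0], [-0.001, 0.003, -1.0]]
wrist_force: [-0.7, 1.6, -0.1]
gripper_width: 0.161
```

Request:
move_arm:
  moves: [0,0,0,0,0,0,0,0,0,0,0,0,0,0,0,0,0,0,0,0,0,0,0,0,0,0,0,0,0,0]
  hand: -0.1

```text
clock: 6.1
eef_pos: [0.4911, 0.1499, 0.1286]
tool_rot: [[-0.336, 0.942, 0.004], [0.942, 0.336, 0.001], [-0.001, 0.004, -1.0]]
wrist_force: [0.4, -0.5, -0.3]
gripper_width: 0.506
```

Request:
move_arm:
  moves: [0,0,-0.03,0,0,0,0,0,-0.07,0,0,0,0,0,-0.08,0,0,0]

```text
clock: 6.4
eef_pos: [0.4929, 0.1502, 0.212]
tool_rot: [[-0.336, 0.942, 0.011], [0.942, 0.336, 0.001], [-0.003, 0.011, -1.0]]
wrist_force: [0.7, 0.6, 0.7]
gripper_width: 0.547
```

```bash
python3 - <<'E'
from h import *
import pickle
s=ctrl.get_state();print(s['clock'],s['eef_pos'],np.arctan2(s['tool_rot'][1,1],s['tool_rot'][0,1]),s['wrist_force'],s['moment'])
i=ctrl.camera_info("wrist");im=ctrl.capture("wrist");cv2.imwrite("pics/w4.png",im[:,:,::-1]);pickle.dump(i,open("w4.pkl","wb"))
E
```

```text
6.4 [0.4929 0.1502 0.212 ] 0.3427645656560933 [0.7393 0.5841 0.6989] [-0.0358 -0.1585 -0.0456]
```

View pics/w4.png

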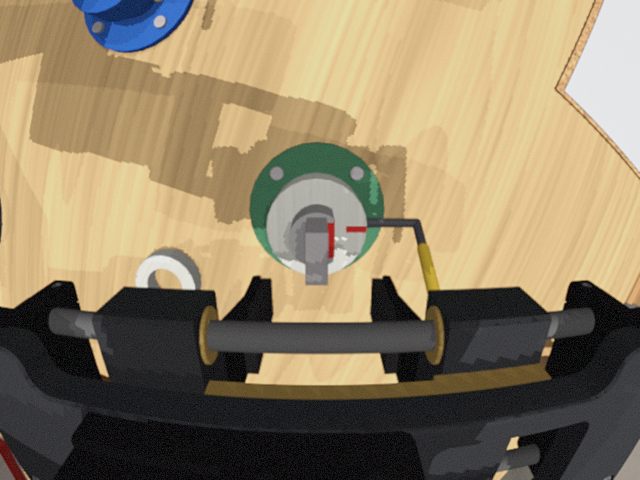

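```bash
python3 - <<'E'
import cv2
c=cv2.imread("pics/w4.png")[140:310,230:450];cv2.imwrite("pics/z4.png",cv2.resize(c,None,fx=3.5,fy=3.5,interpolation=3))
E
```

```text
(no output)
```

View pics/z4.png

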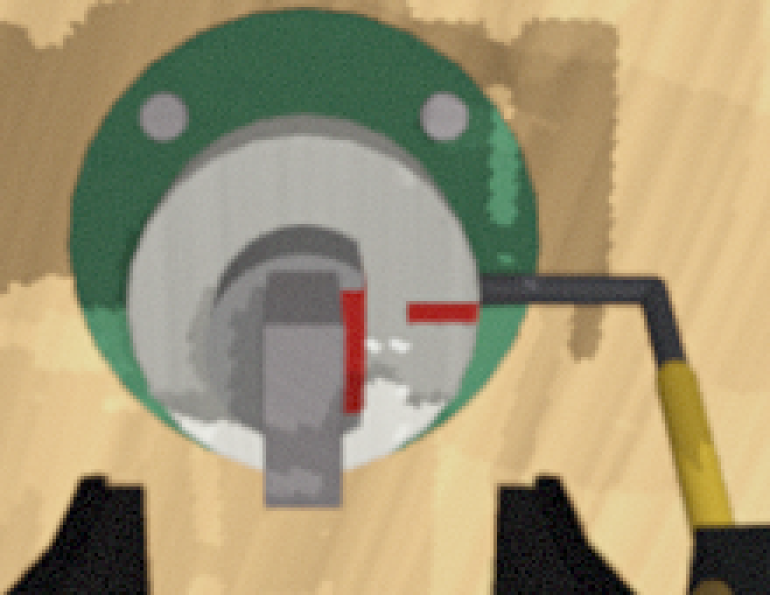

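Alignment looks right: the tang and flat are perpendicular to the stripe and level with the bolts. I'll shut the gripper and go to the -y side of the key arm.

Request:
move_arm:
  moves: [-0.024,0.028,0,0,0,0,-0.048,0.055,0.0,0,0,0,-0.072,0.083,0.0,0,0,0,-0.072,0.083,0,0,0,0,-0.072,0.083,0,0,0,0]
  hand: 1

```text
clock: 6.95
eef_pos: [0.5924, 0.1096, 0.2072]
tool_rot: [[-0.335, 0.942, 0.001], [0.942, 0.335, 0.001], [0.0, 0.001, -1.0]]
wrist_force: [-1.1, -0.1, 0.4]
gripper_width: 0.18
```

Request:
move_arm:
  moves: [0,0,0,0,0,0,0,0,0,0,0,0,0,0,0,0,0,0]

```text
clock: 7.25
eef_pos: [0.592, 0.1105, 0.2088]
tool_rot: [[-0.337, 0.942, 0.003], [0.942, 0.337, 0.001], [-0.0, 0.003, -1.0]]
wrist_force: [-0.0, 0.9, -0.3]
gripper_width: 0.009
```

```bash
cat >> h.py <<'E'
A=np.array([.4903,.1499,0]);ex=np.array([np.cos(.34),np.sin(.34),0]);ey=np.array([-np.sin(.34),np.cos(.34),0])
def S2W(x,y,z): return A+ex*x+ey*y+np.array([0,0,z])
E
python3 - <<'E'
from h import *
import pickle
s=ctrl.get_state();p=s['eef_pos']-A;print(s['clock'],s['gripper_width'],"stand xyz",p@ex,p@ey,p[2],s['wrist_force'])
print(rel(S2W(.085,-.072,.119),down(.34)))
i=ctrl.camera_info("wrist");im=ctrl.capture("wrist");cv2.imwrite("pics/w5.png",im[:,:,::-1]);pickle.dump(i,open("w5.pkl","wb"))
E
```

```text
7.25 0.009342320095398548 stand xyz 0.08270797087166298 -0.07103320170474878 0.20884869726582242 [-0.0149  0.901  -0.3171]
(array([-0.0009,  0.002 ,  0.0899]), array([0.0031, 0.0004, 0.0034]))
```

View pics/w5.png

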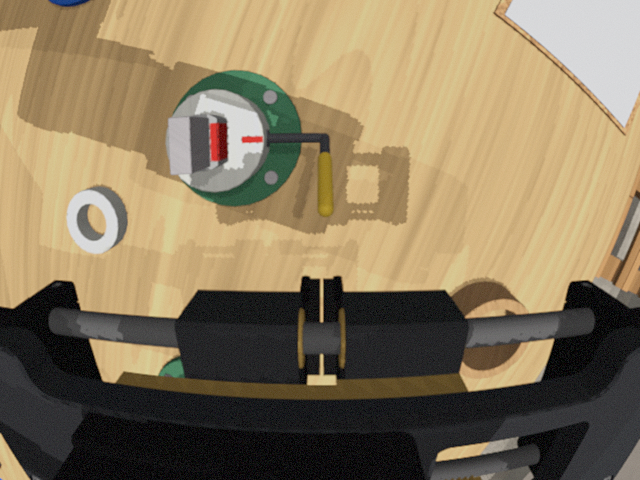

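The fingers at (322,300) line up with the key arm's line (325,150 to 326,210), clear on its -y side. Descending.

Request:
move_arm:
  moves: [-0.001,0.002,0.04,0.003,0,0.003,-0.001,0.002,0.08,0.003,0,0.003,-0.001,0.002,0.09,0.003,0,0.003,-0.001,0.002,0.09,0.003,0,0.003]

```text
clock: 7.7
eef_pos: [0.5941, 0.1099, 0.1175]
tool_rot: [[-0.333, 0.943, -0.003], [0.943, 0.333, -0.0], [0.001, -0.003, -1.0]]
wrist_force: [0.2, -0.0, 0.3]
gripper_width: 0.005
```

Request:
move_arm:
  moves: [0.012,0,0,0,0,0,0.024,0,0,0,0,0,0.036,0,0,0,0,0,0.048,0,0,0,0,0,0.06,0,0,0,0,0]

```text
clock: 8.2
eef_pos: [0.5758, 0.1676, 0.1199]
tool_rot: [[-0.334, 0.943, 0.003], [0.943, 0.334, -0.0], [-0.001, 0.003, -1.0]]
wrist_force: [1.4, -3.9, 2.9]
gripper_width: 0.005
```

```bash
python3 - <<'E'
from h import *
import pickle
s=ctrl.get_state();p=s['eef_pos']-A;print(s['clock'],s['gripper_width'],"stand xyz",p@ex,p@ey,p[2],s['wrist_force'])
i=ctrl.camera_info("wrist");im=ctrl.capture("wrist");cv2.imwrite("pics/w6.png",im[:,:,::-1])
E
```

```text
8.2 0.005267954927679432 stand xyz 0.086469524533832 -0.011831263515813708 0.11994376344152499 [ 1.4147 -3.9198  2.8514]
```

View pics/w6.png

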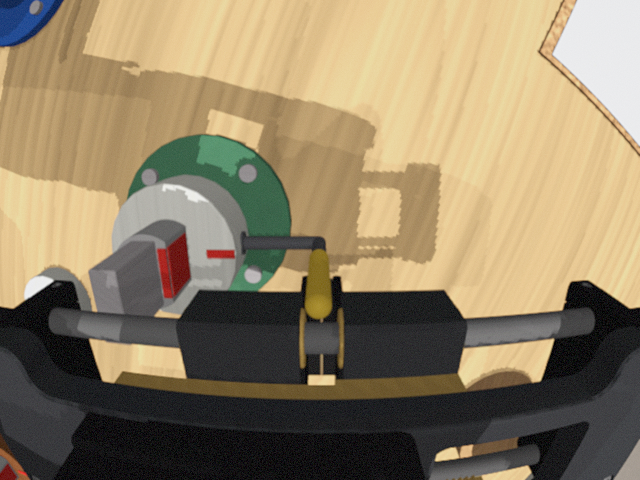

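The key arm (319,250 to 317,315) is moving with the fingers, at about 4 N. I'll keep pushing.

Request:
move_arm:
  moves: [0.008,0,0,0,0,0,0.015,0,0,0,0,0,0.02,0,0,0,0,0,0.023,0,0,0,0,0]

```text
clock: 8.65
eef_pos: [0.5674, 0.1883, 0.1184]
tool_rot: [[-0.333, 0.943, -0.0], [0.943, 0.333, -0.001], [-0.001, -0.0, -1.0]]
wrist_force: [1.8, -3.0, 0.1]
gripper_width: 0.01
```

Request:
move_arm:
  moves: [0.003,0,0,0,0,0,0.003,0,0,0,0,0]

```text
clock: 8.85
eef_pos: [0.5663, 0.1912, 0.1186]
tool_rot: [[-0.333, 0.943, -0.0], [0.943, 0.333, -0.0], [0.0, -0.0, -1.0]]
wrist_force: [1.0, -1.3, 0.2]
gripper_width: 0.002
```

Request:
move_arm:
  moves: [0.003,0,0,0,0,0,0.003,0,0,0,0,0]

```text
clock: 9.05
eef_pos: [0.5656, 0.1939, 0.1188]
tool_rot: [[-0.333, 0.943, 0.001], [0.943, 0.333, -0.0], [-0.0, 0.0, -1.0]]
wrist_force: [1.1, -2.2, 0.4]
gripper_width: 0.004
```

Request:
move_arm:
  moves: [0.003,0,0,0,0,0,0.003,0,0,0,0,0]

```text
clock: 9.25
eef_pos: [0.5653, 0.195, 0.1189]
tool_rot: [[-0.335, 0.942, 0.002], [0.942, 0.335, -0.004], [-0.004, 0.001, -1.0]]
wrist_force: [1.1, -8.0, 0.0]
gripper_width: 0.004
```

Request:
move_arm:
  moves: [0.003,0,0,0,0,0,0.003,0,0,0,0,0]

```text
clock: 9.45
eef_pos: [0.5652, 0.1957, 0.119]
tool_rot: [[-0.336, 0.942, 0.003], [0.942, 0.336, -0.007], [-0.008, 0.0, -1.0]]
wrist_force: [4.2, -13.9, -1.2]
gripper_width: 0.005
```

```bash
python3 - <<'E'
from h import *
s=ctrl.get_state();p=s['eef_pos']-A;print(s['clock'],s['gripper_width'],"stand xyz",p@ex,p@ey,p[2],s['wrist_force'])
i=ctrl.camera_info("wrist");im=ctrl.capture("wrist");cv2.imwrite("pics/w7.png",im[:,:,::-1])
E
```

```text
9.45 0.00543488467814101 stand xyz 0.08585811842628562 0.018238505284613498 0.11904760025695252 [  4.1693 -13.8885  -1.2126]
```

View pics/w7.png

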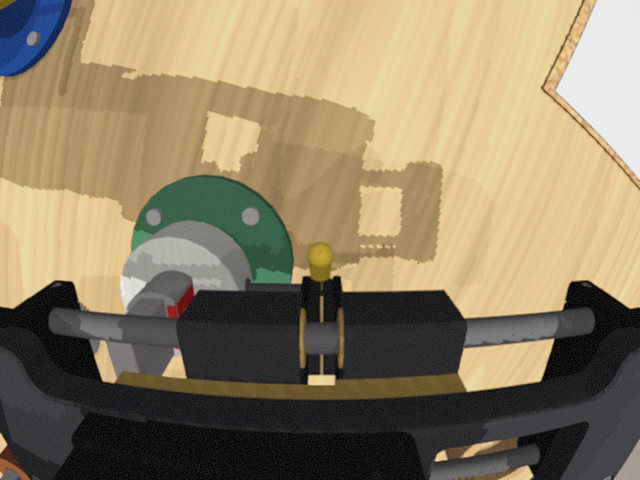

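The force is climbing with no motion, so this is the stop. One more small push, then I'll back off and lift.

Request:
move_arm:
  moves: [0.003,0,0,0,0,0,0.003,0,0,0,0,0,0.003,0,0,0,0,0]

```text
clock: 9.8
eef_pos: [0.565, 0.1963, 0.1191]
tool_rot: [[-0.336, 0.942, 0.004], [0.942, 0.336, -0.011], [-0.011, 0.0, -1.0]]
wrist_force: [4.3, -19.6, -1.2]
gripper_width: 0.002
```

Request:
move_arm:
  moves: [-0.02,0,0,0,0,0,-0.04,0,0,0,0,0,-0.06,0,0.0,0,0,0,-0.06,0,-0.04,0,0,0,-0.06,0,-0.09,0,0,0]

```text
clock: 10.3
eef_pos: [0.5806, 0.1456, 0.207]
tool_rot: [[-0.331, 0.944, -0.007], [0.944, 0.331, 0.001], [0.004, -0.006, -1.0]]
wrist_force: [1.2, -0.2, -0.3]
gripper_width: 0.007
```

Request:
move_arm:
  moves: [-0.05,0,-0.02,0,0,0,-0.1,0,-0.02,0,0,0,-0.1,0,-0.02,0,0,0,-0.1,0,-0.02,0,0,0]

```text
clock: 10.7
eef_pos: [0.616, 0.0508, 0.2289]
tool_rot: [[-0.33, 0.944, 0.0], [0.944, 0.33, 0.002], [0.001, 0.001, -1.0]]
wrist_force: [0.4, -0.5, 0.0]
gripper_width: 0.006
```

```bash
python3 - <<'E'
from h import *
s=ctrl.get_state();p=s['eef_pos']-A;print(s['clock'],"stand xyz",p@ex,p@ey,p[2],s['wrist_force'])
import pickle
i=ctrl.camera_info("wrist");pickle.dump(i,open("w8.pkl","wb"));
ims=[]
for c in ["wrist","top","scene"]:
    im=ctrl.capture(c)[:,:,::-1];cv2.imwrite(f"pics/{c}8.png",im);ims.append(im)
a=ims[1][185:295,225:325];b=ims[2][180:280,310:410]
cv2.imwrite("pics/z8.png",cv2.hconcat([cv2.resize(a,(400,440),interpolation=3),cv2.resize(b,(400,440),interpolation=3)]))
for q in [(.085,0,.055),(.085,.09*np.sin(.6),.055+.09*np.cos(.6))]: print(proj("top",S2W(*q)),proj("scene",S2W(*q)),proj("wrist",S2W(*q),i))
E
```

```text
10.7 stand xyz 0.08542236089348153 -0.13532908929847545 0.2288755304512227 [ 0.3571 -0.4961  0.0275]
(np.float64(259.3851116783255), np.float64(218.98507864124716)) (np.float64(386.10131784225564), np.float64(253.9037210183924)) (np.float64(319.5948146312423), np.float64(63.72018704953015))
(np.float64(234.71618683283629), np.float64(223.05906231590274)) (np.float64(406.0738108001036), np.float64(223.30792570230233)) (np.float64(319.06291374410955), np.float64(-25.531365478412198))
```

View pics/z8.png

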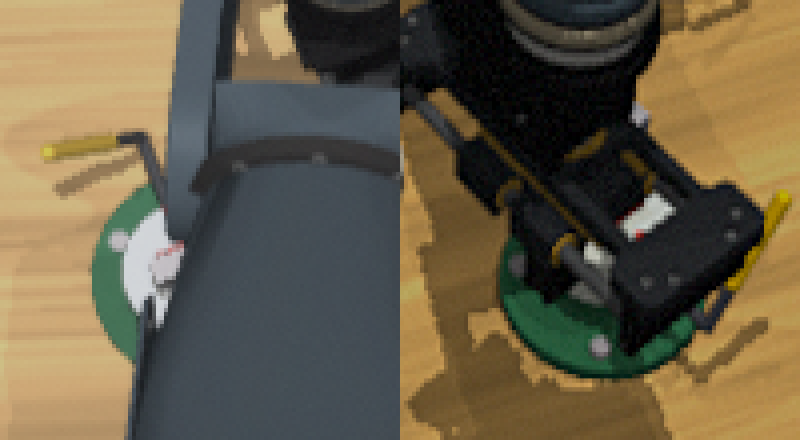

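View pics/wrist8.png

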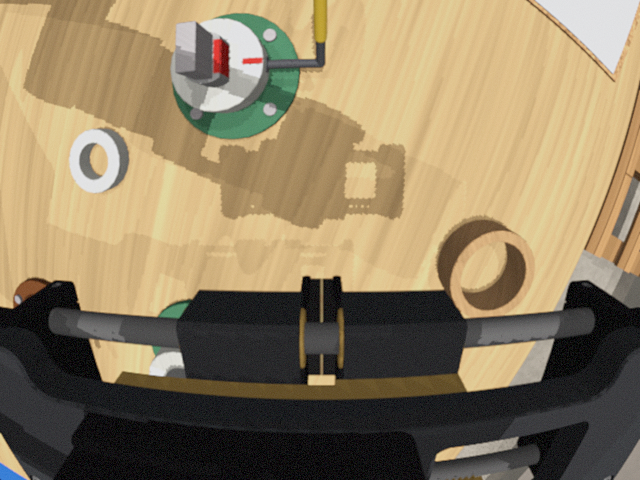

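The key leans to +y as predicted: tip at top-view (237,223) against a predicted (235,223), and the stop held at about 20 N. I'll move the arm clear for a last look.

Request:
move_arm:
  moves: [-0.045,0,-0.015,0,0,0,-0.09,0,-0.03,0,0,0,-0.135,0,-0.045,0,0,0,-0.18,0,-0.06,0,0,0,-0.22,0,-0.07,0,0,0]

```text
clock: 11.35
eef_pos: [0.69, -0.1559, 0.2999]
tool_rot: [[-0.335, 0.942, 0.002], [0.942, 0.335, 0.0], [-0.0, 0.002, -1.0]]
wrist_force: [0.3, 0.2, -0.4]
gripper_width: 0.007
```

Request:
move_arm:
  moves: [-0.045,0,0,0,0,0,-0.09,0,0,0,0,0,-0.1,0,0,0,0,0,-0.1,0,0,0,0,0]

```text
clock: 11.75
eef_pos: [0.7226, -0.2504, 0.2975]
tool_rot: [[-0.332, 0.943, -0.001], [0.943, 0.332, 0.001], [0.002, -0.0, -1.0]]
wrist_force: [0.1, 0.7, 0.1]
gripper_width: 0.005
```

```bash
python3 - <<'E'
from h import *
ims=[]
for c in ["top","scene"]:
    im=ctrl.capture(c)[:,:,::-1];cv2.imwrite(f"pics/{c}9.png",im);ims.append(im)
a=ims[0][185:295,225:325];b=ims[1][180:280,310:410]
cv2.imwrite("pics/z9.png",cv2.hconcat([cv2.resize(a,(400,440),interpolation=3),cv2.resize(b,(400,440),interpolation=3)]))
E
```

```text
(no output)
```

View pics/z9.png

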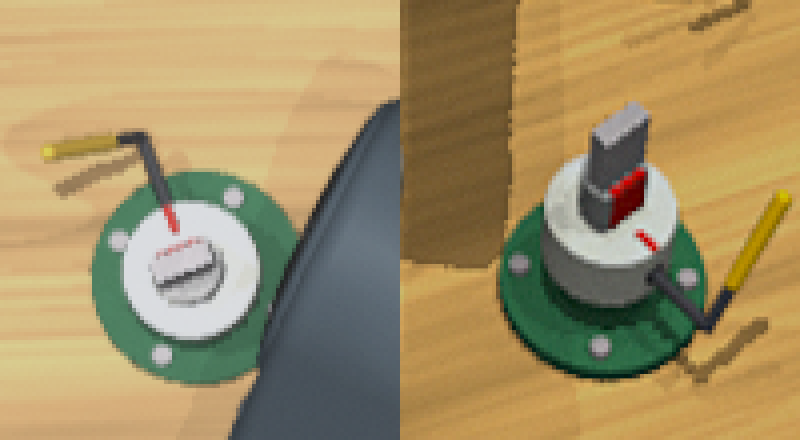

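View pics/scene9.png

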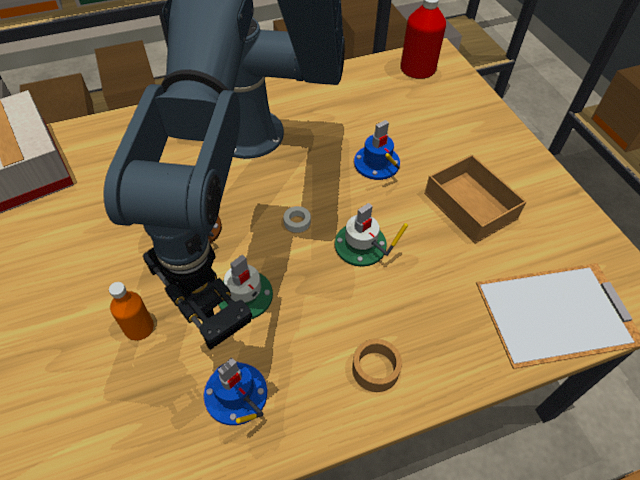

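The flat faces the stripe, the key leans over to +y, and the arm touches nothing. Handing in.

```bash
python3 -c "
from workcell import ctrl
print(ctrl.get_state()['clock'],ctrl.finish_job())"
```

```text
the job is handed in; nothing more can be done
11.85 None
```

The job is done and handed in at 11.85 s. I gripped the tang of the green stand with the key and turned the spindle about 1.08 rad until the red flat faced the setscrew. I then released it and pushed the key's arm over to the +y side with closed fingers until it stopped firmly.

- **Flat alignment:** the fingers held the tang at 0.344 rad, against a stand yaw of 0.34 from the foot's bolts. The pictures after release and at the end show the flat square to the red stripe.
- **Tightening:** at the end of the push the wrist force rose from about 2 N to 20 N with almost no movement. The key's tip and elbow lie within about 6 pixels of where the tight position predicts. The arm was clear of everything at the end.
- **Other stands:** I did not touch the idle stand or the look-alikes.
- **Disagreement:** yaw estimates from the stripe and the key's elbow scattered from about 0.29 to 0.36 rad, so I used the bolts. That assumes the bolts sit at 45° to the setscrew, which the stripe supports to within about 0.02 rad.

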